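Hang the fallen headphones on the pull-out rail of the hall shelf

ROBOT

A 6-joint arm with a two-finger parallel gripper is mounted at the origin on the work surface. World frame = base frame: x ahead of the robot, y to its left, z up, the work surface at z = 0. Lengths are in m, angles in rad, forces in N, time in s.
With the tool pointing down it reaches from about 0.25 to 0.8 m from the base axis. Payload 3.9 kg.
Tool frame: the origin (TCP) lies at the very end of the fingers, on their centre line; the grasp point (between the pads) lies bot.grip_depth behind it (bot.grip_depth is the distance from the TCP to the grasp point, in m); z points along the fingers, y is the line along which they close (so a half turn about z gives the same grasp; the last joint's range is limited). The gripper opens to 85 mm and grips with 20 to 120 N. Pads are 22 mm wide; open, the fingers measure 114 mm over their backs; the gripper's body (76 mm by 85 mm) begins 54 mm behind the grasp point. The pads swing forward as they close: fully open they stand 13 mm farther back than shut.
Start: joints at [-1.341, 0.26, -0.138, 1.173, 0, 1.571], TCP at [0.12, -0.511, 0.193] pointing down, gripper open.
Joint ranges: [-2.78, 2.78], [-0.83, 1.72], [-1.28, 1.37], [-1.9, 2.12], [-1.57, 1.48], [-3.14, 3.14]. Speed limits (rad/s): [2.57, 2.57, 3.14, 3.14, 3.14, 3.14].

INTERFACE

Orientations are given as [roll, pitch, yaw] about the fixed x, y, z axes, in that order (R = Rz(yaw) Ry(pitch) Rx(roll)).
In Python, from station import bot, jaws, solver, status, imaging gives the robot as it stands. The module is installed in compiled form; this text tells all that it offers. Calls block until the motion is done:
- bot.move_ptp(position, orientation): joint-space move of the TCP to a pose.
- bot.move_linear(position, frame=None, vel=0.15, threshold=None): straight line of the TCP; frame=None keeps the orientation; vel is the mean speed in m/s. With threshold (N) it stops when the force on the tool has changed by that much, and returns True; else False.
- bot.move_j(angles): joint-space move.
- jaws.command_gripper(opening): finger opening in m; the grip force is fixed at half the most; returns when the fingers have stopped.
- bot.dwell(seconds).
- solver.ik(position, orientation): joint angles nearest the present ones, or None.
- status.get_obs(): the state.
- imaging.snapshot(name): name is "side" or "top" or "wrist"; returns a dict with "frame" (400x640x3 uint8, red, green, blue), "vfov" (degrees; the focal length in pixels is half the picture's height over the tangent of half this angle, whatever the lens; pixels are square), "cx", "cy" (the principal point, pixels), "R" (3x3) and "t" (3): a world point X has camera coordinates R X + t. Camera axes: x right, y down, z forward; pixel columns grow to the right and rows downward; lengths in m; the calibration is good to about 2 mm. A picture is of the moment at which its call begins. There is no depth.
A pose or a line that the arm cannot do raises bot.MotionError and nothing moves.
- bot.finish_job(): hands the job in; it is judged then, once.
The state is a dict: "t": time; "joint_positions": joint angles; "qd": joint speeds; "tau": joint torques, N m; "eef_pos": TCP position; "tcp_rot": TCP orientation; "wrist_force": force on the tool from outside, world axes, zero at the start; "moment": the same for the moment, N m; "finger_gap": finger opening in m; "grip_force": force on a finger pad.
Only numpy, scipy, OpenCV 4.12 (cv2) and the standard library are available. Lean on these libraries where they do the work, as an engineer would, in place of code of your own. Each camera call takes 0.05 s, during which the arm holds its last target. There are 200 camera calls.

TASK

The headphones have toppled onto one ear cup: hang them up on the pull-out rail of the hall shelf, with the rail drawn out to its stop and the drawer beside it, left open where the headphones will hang, pushed fully shut. Stand the headphones upright on both ear cups on the table and let go, then take them again by the top of the headband and drape them over the bare rail, square across it, so that they hang still with one cup on each side. Do not drop or fling them, and leave the other things where they are.

Things in the scene. Friction and masses are not known exactly. Their poses are not given: they have to be found in the camera images.
- headphones: Rigid black and grey headphones, 152 mm over the cups (y), 154 mm high (z), about 0.24 kg. Origin: midway between the flat undersides of the two ear cups; x square to the plane of the arch, z towards the headband's top. At the start they lie on the -y cup's outer face: y straight up, origin 76 mm above the table, headband roughly towards the robot. Upright, z points up and the origin is at table height.
- headband_under (a point): Middle of the headband's underside, 144 mm along z from the headphones' origin, same axes. The band is a half circle in the y-z plane about the point z = 82 mm, outer radius 72, inner 62, so 10 mm thick, and 28 mm wide (x).
- cup_centre (a point): Centre of the +y ear cup (the upper one at the start), at y = 56, z = 33 mm from the headphones' origin, same axes; the other is its mirror image. A rounded box, 56 mm in x, 40 in y (36 to 76 mm), 66 in z, hard all round. The centre of mass is at about y = 0, z = 50 mm. Let go with one cup's lower edge on the table, leaning under 45 degrees in the y-z plane, they settle onto both cups.
- hall_shelf: Fixed low dark walnut-effect shelf unit on the table at the robot's left, 470 mm wide (y), 220 deep (x), 195 high, open bays under an 18 mm top. Origin: centre of its underside; x points from its front to its back, z up, so the front face, 110 mm from the origin, looks along -x.
- drawer (a joint): How far the narrow walnut-fronted drawer under the shelf's top is open, in m: 0 is shut, front flush with the shelf's front; it slides out along the shelf's -x, at most 0.12. It starts 0.05 to 0.09 open. Friction about 2 N.
- drawer_front (a point): Centre of the drawer's flat front face, 139 mm above the table, axes as the shelf. The face is 165 mm wide and 72 mm high (top edge 175 mm above the table), with no handle, only a dark finger hole. It lies 133 mm to the shelf's +y side of the rail.
- rail (a joint): How far the pull-out valet rail, a steel rod under the shelf's top, is drawn out, in m: 0 is pushed in, 0.18 is out at its stop; it slides along the shelf's -x, starts between 0 and 0.03 and stays where it is left. Friction about 3 N.
- rail_knob (a point): Centre of the rail's steel end knob, a cylinder of 26 mm diameter, 24 mm long along the rail, 160 mm above the table (35 mm below the shelf's top). Pushed in, it stands 22 mm in front of the shelf's front. It can be pinched across the rail from above. Axes as the shelf: x along the rail, into the shelf.
- rail_bar (a point): Point on the rail's axis 107 mm behind the knob's centre: with the rail out, the middle of the 190 mm of bare bar between knob and shelf front. The bar is 14 mm in diameter, its axis 160 mm above the table. Axes as the shelf: x along the rail, into the shelf, z up.
- kettlebell: Bystander: red kettlebell, 132 mm ball, 181 mm high, 4 kg, towards the far edge. Origin: centre of its underside.
- flask: Bystander: silver aluminium flask, 72 mm diameter, 240 mm high, standing. Origin: centre of its underside.
- shoe_brush: Bystander: wooden shoe brush, 165 mm long (y), 52 mm wide, 42 mm high. Origin: centre of its underside.
- umbrella: Bystander: folded pocket umbrella, 240 mm long (x), 50 mm thick, lying at the far right. Origin: on its underside near the middle.
- glasses_case: Bystander: grey glasses case, 160 mm long (y), 65 mm wide, 45 mm high, near the robot in front of the shelf. Origin: centre of its underside.
- bowl: Bystander: white ceramic bowl, 150 mm across, 62 mm high, on top of the hall shelf. Origin: centre of its underside.
- ball_center (a point): Bystander: centre of a dark hard-rubber massage ball, 62 mm diameter, lying in the bowl.

How it is judged:
On the way:
1. the headphones stand upright on both ear cups on the table, let go of (angle between headphones's own z axis and vertical below 0.1 rad and height (world z) of headphones below 0.006 m and contact force between the fingers and headphones below 0.05 N), for 0.2 s.
At the end, for the whole second after the job is handed in: Drawer shut (within 6 mm), rail out (at least 170 mm), headphones hanging still from the bare bar: middle of the headband resting on it within 25 mm sideways, upright within 0.3 rad, the line between the cups square to the bar within 0.35 rad, one cup on each side (value of joint drawer below 0.006 m and value of joint rail above 0.17 m and y of headband_under in the frame of rail_bar between -0.025 and 0.025 m and z of headband_under in the frame of rail_bar between 0 and 0.018 m and x of headband_under in the frame of rail_bar between -0.09 and 0.067 m and angle between headphones's own z axis and vertical below 0.3 rad and angle between the y axis of headphones and the x axis of rail_bar, either way round above 1.22 rad and linear speed of headphones below 0.02 m/s and angular speed of headphones below 0.2 rad/s); the robot touches nothing.
It fails at once if a bystander (kettlebell, flask, shoe brush, umbrella, glasses case or bowl) is moved by more than 40 mm (distance of any of kettlebell, flask, shoe_brush, umbrella, glasses_case, bowl from where it was at the start of the episode above 0.04 m).
It fails at once if the ball is moved by more than 60 mm (distance of ball_center from where it was at the start of the episode above 0.06 m).
It fails at once if the headphones are dropped or flung (faster than 1.3 m/s) (linear speed of headphones above 1.3 m/s).
It also fails if it takes over 67 s, if anything falls off the work surface, if the arm or the gripper's body presses on something with over 40 N, if the wrist force passes 120 N, or if a joint passes its speed limit or range.

## Working session

There is one attempt and no reset: what is moved stays moved. The work goes in short steps, each a Python script; the robot and the scene stay as the last script left them, time stands still between calls to the robot, and variables do not carry over. Pictures are saved under pics/ and viewed, at most 10 in all, crops included, and the job is handed in when it is done.

```bash
mkdir -p pics && cat > h.py <<'E'
import numpy as np, cv2
from station import bot, jaws, solver, status, imaging
def snap(name,fn=None):
    s=imaging.snapshot(name)
    if fn: cv2.imwrite('pics/'+fn,cv2.cvtColor(s['frame'],cv2.COLOR_RGB2BGR))
    return s
def K(s):
    f=200/np.tan(np.radians(s['vfov'])/2); return np.array([[f,0,s['cx']],[0,f,s['cy']],[0,0,1.]])
def proj(s,X):
    p=(K(s)@(np.asarray(s['R'])@np.atleast_2d(X).T+np.reshape(s['t'],(3,1)))).T; return p[:,:2]/p[:,2:]
def ray(s,uv,z):
    R=np.asarray(s['R']);t=np.asarray(s['t']).ravel()
    c=-R.T@t; d=R.T@np.linalg.inv(K(s))@np.array([uv[0],uv[1],1.]); return c+d*(z-c[2])/d[2]
E
python3 - <<'E'
from h import *
import pickle
d={}
for n in ('side','top','wrist'):
    d[n]=snap(n,n+'0.png'); s=d[n]; print(n,s['vfov'],s['cx'],s['cy'],(-np.asarray(s['R']).T@np.ravel(s['t'])).round(3))
pickle.dump(d,open('s0.pkl','wb'))
print(bot.grip_depth, status.get_obs())
E
```

```text
side 55.86624435582374 322.3722540035599 201.21038171122268 [ 0.43  -0.793  0.72 ]
top 45.21062694484999 328.93097762494756 200.4273204683194 [0.479 0.032 1.429]
wrist 65.21128666759623 322.02446781292224 207.0753863190577 [ 0.183 -0.496  0.372]
0.0187 {'t': 0.15, 'joint_positions': array([-1.34102302e+00,  2.60540913e-01, -1.39110552e-01,  1.17274358e+00,
        1.28482990e-05,  1.57082280e+00]), 'qd': array([-0.00020896, -0.00262848,  0.00135007,  0.00124354, -0.00113367,
        0.00163913]), 'tau': array([ 1.15566352e-03, -4.06006122e+01,  2.54166037e+01,  1.26948071e-02,
        1.21065541e-04, -1.24892284e-05]), 'eef_pos': array([ 0.11943472, -0.51059348,  0.19243781]), 'tcp_rot': array([-3.13999393e+00, -1.28059618e-05,  2.29746812e-01]), 'wrist_force': array([ 0.33393994,  0.55612531, -0.80026941]), 'moment': array([-0.01501016, -0.01664366,  0.047843  ]), 'grip_force': 0.0, 'finger_gap': 0.08550739696736712}
```

View pics/top0.png

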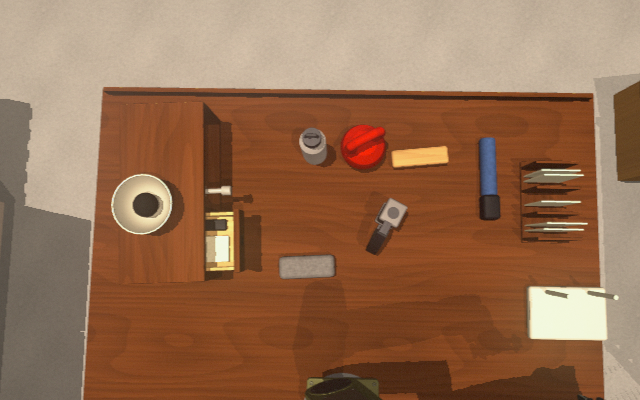

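View pics/side0.png

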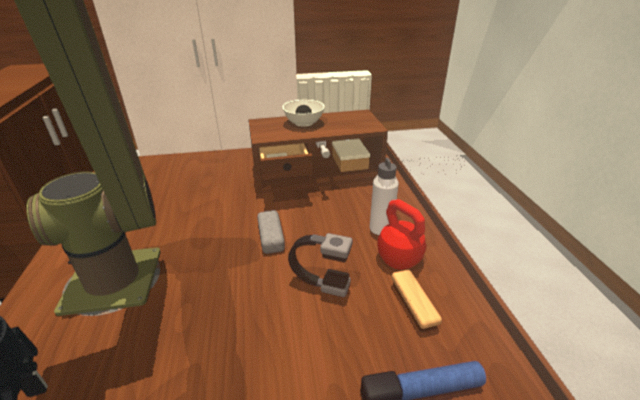

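Top view: the shelf front runs along column ~205 (world -y side), the knob is near (225,190), the drawer front near column 236, the upper cup near (392,212) and the band end near (374,250). Next I'll zoom in.

```bash
python3 - <<'E'
import cv2,numpy as np
a=cv2.imread('pics/top0.png');b=cv2.imread('pics/side0.png')
A=cv2.resize(a[170:290,190:250],None,fx=5,fy=5,interpolation=cv2.INTER_CUBIC)
B=cv2.resize(a[185:265,355:417],None,fx=5,fy=5,interpolation=cv2.INTER_CUBIC)[:,:310]
C=cv2.resize(b[225:305,280:360],(0,0),fx=3,fy=3,interpolation=cv2.INTER_CUBIC)
o=np.zeros((600,800,3),np.uint8);o[:,:300]=A;o[:400,310:620]=B;o[:240,560:800]=o[:240,560:800];o[360:600,560:800]=C
cv2.imwrite('pics/z.png',o)
E
```

```text
(no output)
```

View pics/z.png

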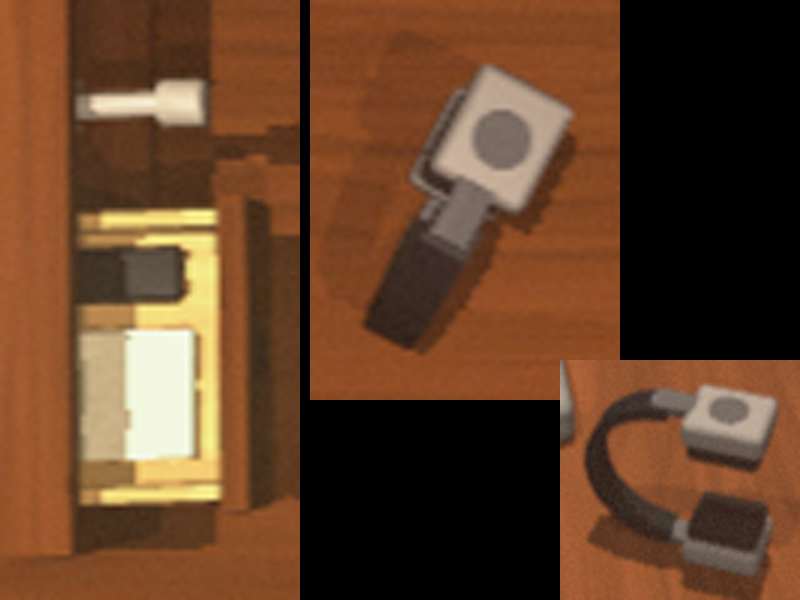

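```bash
python3 - <<'E'
from h import *
import pickle
d=pickle.load(open('s0.pkl','rb'));s=d['top']
B=lambda u,v:(355+(u-310)/5,185+v/5)
A=lambda u,v:(190+u/5,170+v/5)
c=[ray(s,B(*p),.152) for p in ((488,65),(574,113),(520,213),(433,165))]
for p in c: print(p.round(4))
cen=np.mean(c,0);print('cup',cen,'disc',ray(s,B(502,138),.152))
for i in range(4): print(np.linalg.norm(c[i]-c[i-1]).round(4), end=' ')
zz=(c[0]+c[1]-c[2]-c[3])[:2]; print('up-axis ang (z from headband to..)',np.arctan2(-zz[1],-zz[0]))
ap=ray(s,B(389,337),.076);print('apex',ap, 'dist to cup',np.linalg.norm((ap-cen)[:2]),np.arctan2(*(ap-cen)[1::-1]))
print('shelf',ray(s,(204.2,103),.195),ray(s,A(73,555),.195))
print('knob',ray(s,A(182,102),.165),ray(s,A(208,102),.165),ray(s,A(157,102),.165))
print('drawer',ray(s,A(247,197),.175),ray(s,A(247,510),.175))
s=d['side']
C=lambda u,v:(280+(u-560)/3,225+(v-360)/3)
print('side disc',ray(s,C(729,410),.152))
for n,p in (('bowl',(142,204)),('flask',(313,140)),('kb',(363,147)),('brush',(420,157)),('case',(307,267))): print(n,ray(d['top'],p,{'bowl':.25,'flask':.24,'kb':.1,'brush':.042,'case':.045}[n]).round(3))
E
```

```text
[ 0.6098 -0.1162  0.152 ]
[ 0.5848 -0.1621  0.152 ]
[ 0.5311 -0.1335  0.152 ]
[ 0.5559 -0.0873  0.152 ]
cup [ 0.57037754 -0.1247783   0.152     ] disc [ 0.57083216 -0.12384654  0.152     ]
0.0612 0.0522 0.0608 0.0525 up-axis ang (z from headband to..) 2.650555156555097
apex [ 0.46368143 -0.07041591  0.076     ] dist to cup 0.11974694152452534 2.6703685575252263
shelf [0.84978573 0.38103808 0.195     ] [0.38560656 0.36090781 0.195     ]
knob [0.62201027 0.32063416 0.165     ] [0.62222057 0.30679878 0.165     ] [0.62180802 0.33394055 0.165     ]
drawer [0.57126056 0.28232859 0.175     ] [0.40868977 0.27677147 0.175     ]
side disc [ 0.57165101 -0.1281004   0.152     ]
bowl [0.575 0.509 0.25 ]
flask [0.745 0.09  0.24 ]
kb [ 0.758 -0.044  0.1  ]
brush [ 0.743 -0.214  0.042]
case [0.419 0.109 0.045]
```

Cross-checks hold: the cup-to-apex distance is 0.120 m (expected 0.121), the shelf is 0.465 m wide (expected 0.470), and the drawer–rail offset agrees. Shelf yaw is about 92.4°, the drawer is about 0.085 open and the rail about 0.028 out. I'll shut the drawer, draw out the rail, and check reach for the righting grasp.

```bash
cat >> h.py <<'E'
from scipy.spatial.transform import Rotation as Ro
D=np.array([-.041,.9992,0])   # shelf x in world
YS=.041+np.pi/2
def down(yaw): return [np.pi,0,yaw]
def rpy(R): return Ro.from_matrix(R).as_euler('xyz').tolist()
def hpose(o,lean,az):
    """origin, lean of z_h from vertical (towards az), az=azimuth of z_h lying; y_h up when lean=90deg"""
    a=np.array([np.cos(az),np.sin(az),0]);u=np.array([0,0,1.])
    z=np.cos(lean)*u+np.sin(lean)*a; y=np.sin(lean)*u-np.cos(lean)*a
    return np.asarray(o,float),np.column_stack([np.cross(y,z),y,z])
def tool(h,phi,alpha,sgn,depth=None):
    o,R=h; depth=bot.grip_depth if depth is None else depth
    P=o+R@[0,.067*np.sin(phi),.082+.067*np.cos(phi)]
    zt=-R@[0,np.sin(alpha),np.cos(alpha)]; yt=sgn*R[:,0]
    return (P+zt*depth).tolist(),rpy(np.column_stack([np.cross(yt,zt),yt,zt]))
AZ=2.663
H0=hpose([.6002,-.1407,.076],np.pi/2,AZ)
E
python3 - <<'E'
from h import *
for yaw in (YS,YS-np.pi):
    print(yaw,[solver.ik(p,down(yaw)) is not None for p in ([.515,.2,.145],[.515,.38,.145],[.62,.32,.141],[.63,.15,.141],[.625,.256,.3],[.515,.2,.3])])
for s in (1,-1):
  for ph in (0,15,30,45):
    for al in (ph-10,ph,ph+15,ph+30):
      r=[]
      for (o,l) in (([.6002,-.1407,.076],90),([.56,-.12,.13],60),([.52,-.11,.13],30),([.5,-.11,.08],10),([.5,-.11,0],0)):
        p,e=tool(hpose(o,np.radians(l),AZ),np.radians(ph),np.radians(al),s)
        r.append(int(solver.ik(p,e) is not None))
      print(s,ph,al,r)
E
```

```text
1.6117963267948965 [True, True, True, True, True, True]
-1.5297963267948966 [True, True, True, True, True, True]
1 0 -10 [0, 0, 1, 1, 1]
1 0 0 [0, 0, 1, 1, 1]
1 0 15 [0, 1, 1, 1, 1]
1 0 30 [0, 1, 1, 1, 1]
1 15 5 [0, 1, 1, 1, 1]
1 15 15 [0, 1, 1, 1, 1]
1 15 30 [0, 1, 1, 1, 1]
1 15 45 [1, 1, 1, 1, 1]
1 30 20 [0, 1, 1, 1, 1]
1 30 30 [0, 1, 1, 1, 1]
1 30 45 [1, 1, 1, 1, 1]
1 30 60 [1, 1, 1, 0, 0]
1 45 35 [0, 1, 1, 1, 1]
1 45 45 [1, 1, 1, 1, 1]
1 45 60 [1, 1, 1, 0, 0]
1 45 75 [1, 1, 0, 0, 0]
-1 0 -10 [0, 0, 1, 1, 1]
-1 0 0 [0, 0, 1, 1, 1]
-1 0 15 [0, 1, 1, 1, 1]
-1 0 30 [0, 1, 1, 1, 1]
-1 15 5 [0, 1, 1, 1, 1]
-1 15 15 [0, 1, 1, 1, 1]
-1 15 30 [0, 1, 1, 1, 1]
-1 15 45 [1, 1, 1, 1, 1]
-1 30 20 [0, 1, 1, 1, 1]
-1 30 30 [0, 1, 1, 1, 1]
-1 30 45 [1, 1, 1, 1, 1]
-1 30 60 [1, 1, 1, 0, 0]
-1 45 35 [0, 1, 1, 1, 1]
-1 45 45 [1, 1, 1, 1, 1]
-1 45 60 [1, 1, 1, 0, 0]
-1 45 75 [1, 1, 0, 0, 0]<stdin>:9: UserWarning: Gimbal lock detected. Setting third angle to zero since it is not possible to uniquely determine all angles.
```

```bash
python3 - <<'E'
from h import *
q0=status.get_obs()['joint_positions']
yaw=min((YS,YS-np.pi),key=lambda y:abs(solver.ik([.515,.2,.3],down(y))[5]))
print(yaw,solver.ik([.515,.2,.3],down(yaw)))
bot.move_linear([.12,-.5,.32],vel=.3)
bot.move_ptp([.515,.2,.3],down(yaw))
jaws.command_gripper(0)
bot.move_linear([.515,.215,.145],vel=.25)
hit=bot.move_linear([.515-.041*.17,.385,.145],vel=.06,threshold=14)
o=status.get_obs();print('drawer',hit,o['eef_pos'],o['wrist_force'],o['t'])
bot.move_linear([.515,.30,.145],vel=.15)
bot.move_linear([.55,.30,.26],vel=.25)
bot.move_ptp([.622,.3206,.26],down(yaw))
jaws.command_gripper(.06)
snap('side','s1.png');snap('wrist','w1.png')
print(status.get_obs()['t'])
E
```

```text
-1.5297963267948966 [ 0.37042269  0.2901239   0.1799529   1.46062533  0.         -1.24137364]
drawer True [0.50892244 0.35405018 0.14443101] [-0.26438396 -0.34584602  1.33727278] 7.175
9.4167
```

```bash
python3 -c "
import cv2,numpy as np
a=cv2.imread('pics/w1.png');b=cv2.imread('pics/s1.png')
o=np.zeros((600,800,3),np.uint8);o[:400,:640]=a;o[400:600,0:400]=cv2.resize(b[110:210,240:440],None,fx=2,fy=2)
cv2.imwrite('pics/c1.png',o)"
```

```text
(no output)
```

View pics/c1.png

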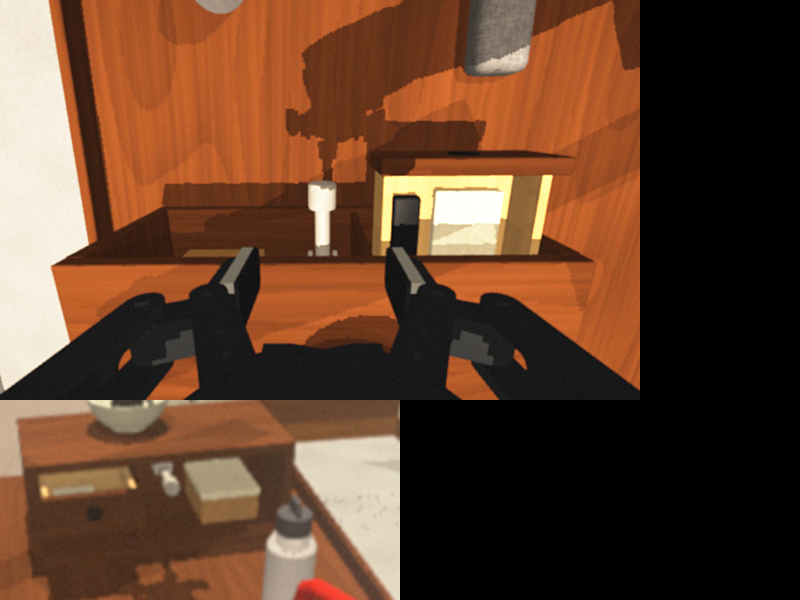

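The wrist view shows the drawer still open: its front top edge is at rows 153–175, further out than the knob at (322,195). I'll measure how far.

```bash
python3 - <<'E'
from h import *
import pickle
s=snap('wrist')
print([ray(s,p,.175).round(4) for p in ((375,155),(572,155),(470,173))], 'knob',ray(s,(322,183),.16).round(4),ray(s,(322,183),.173).round(4),ray(s,(322,210),.172).round(4),'shelf',[ray(s,p,.195).round(4) for p in ((60,264),(590,261))])
t=snap('top'); cv2.imwrite('pics/t1.png',cv2.resize(t['frame'][150:300,180:260,::-1],None,fx=4,fy=4))
hs=pickle.load(open('s0.pkl','rb'))['top']
# drawer centre of hole in initial side view
s=pickle.load(open('s0.pkl','rb'))['side']
R=np.asarray(s['R']);c=-R.T@np.ravel(s['t']);d=R.T@np.linalg.inv(K(s))@[286.5,167,1.]
print('hole',c+d*(.2796-c[1])/d[1])
E
```

```text
[array([0.5788, 0.279 , 0.175 ]), array([0.4138, 0.2722, 0.175 ]), array([0.4968, 0.2908, 0.175 ])] knob [0.6221 0.3075 0.16  ] [0.6222 0.305  0.173 ] [0.6212 0.3295 0.172 ] shelf [array([0.8423, 0.38  , 0.195 ]), array([0.3922, 0.3586, 0.195 ])]
hole [0.49008501 0.2796     0.13849216]
```

```bash
python3 - <<'E'
from h import *
e=status.get_obs()['tcp_rot']
jaws.command_gripper(0)
bot.move_linear([.53,.2,.26],vel=.3)
bot.move_linear([.53,.2,.145],vel=.25)
print(status.get_obs()['eef_pos'])
T=[]
for y in (.26,.28,.3,.32):
    hit=bot.move_linear([.53-.041*(y-.2),y,.145],vel=.06,threshold=20)
    o=status.get_obs();print(y,hit,o['eef_pos'].round(4),o['wrist_force'].round(2),o['finger_gap'])
snap('top','t2.png');snap('side','s2.png');snap('wrist','w2.png')
o=np.zeros((600,800,3),np.uint8)
for n,(a,b,c,d),(x,y) in (('t2',(170,290,180,280),(0,0)),('s2',(110,210,220,400),(320,0))):
    im=cv2.resize(cv2.imread(f'pics/{n}.png')[a:b,c:d],None,fx=2.6,fy=2.6);o[y:y+im.shape[0],x:x+im.shape[1]]=im
im=cv2.resize(cv2.imread('pics/w2.png'),(420,263));o[330:593,:420]=im
cv2.imwrite('pics/c2.png',o)
print(status.get_obs()['t'])
E
```

```text
[0.53088862 0.20093393 0.14510128]
0.26 False [0.5275 0.2597 0.145 ] [-0.44  0.52 -0.7 ] -0.00026238393048861117
0.28 False [0.5266 0.2804 0.1449] [-0.13 -0.26 -0.14] 1.33629637977875e-05
0.3 False [0.5258 0.3003 0.1449] [ 1.22 -0.94  0.11] 0.00032836773819057815
0.32 False [0.525  0.3203 0.1449] [0.43 0.31 0.47] -0.00028303586919489445
14.1333
```

View pics/c2.png

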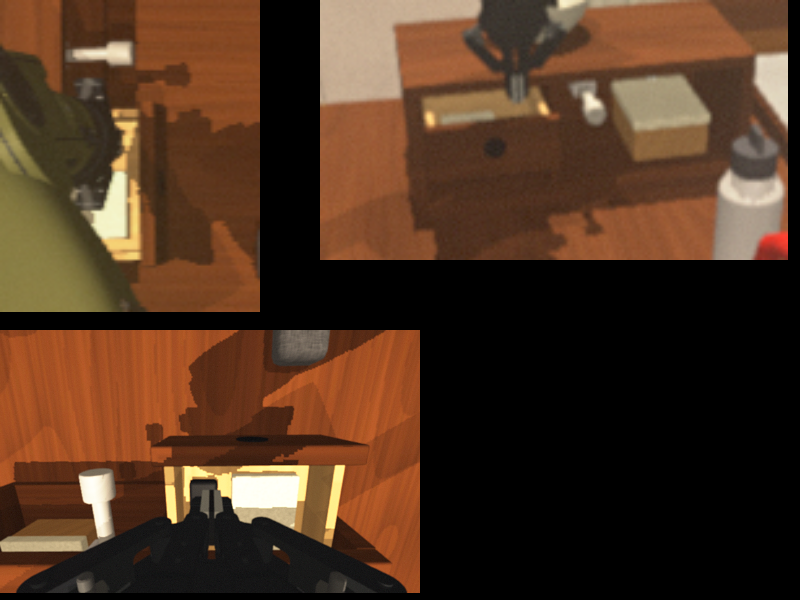

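```bash
python3 - <<'E'
from h import *
import pickle
s=pickle.load(open('s0.pkl','rb'));S=s['side'];T=s['top']
for z in (.145,.165,.175,.185): print(z,'tip',proj(S,[.525,.3203,z]).round(1),'drawer tl,tr',proj(S,[[.41,.278,z],[.572,.282,z]]).round(1).tolist(),'knobtop',proj(S,[.622,.31,z]).round(1))
E
python3 - <<'E'
import cv2
im=cv2.imread('pics/s2.png')[120:190,240:340]
cv2.imwrite('pics/c3.png',cv2.resize(im,None,fx=8,fy=8,interpolation=cv2.INTER_CUBIC))
E
```

```text
0.145 tip [[295.9 158.5]] drawer tl,tr [[261.2, 167.5], [311.6, 162.8]] knobtop [[325.4 157.6]]
0.165 tip [[295.6 153.1]] drawer tl,tr [[260.6, 161.9], [311.5, 157.2]] knobtop [[325.4 152.1]]
0.175 tip [[295.5 150.3]] drawer tl,tr [[260.3, 159.1], [311.4, 154.4]] knobtop [[325.4 149.4]]
0.185 tip [[295.3 147.5]] drawer tl,tr [[260.0, 156.2], [311.4, 151.6]] knobtop [[325.3 146.6]]
```

View pics/c3.png

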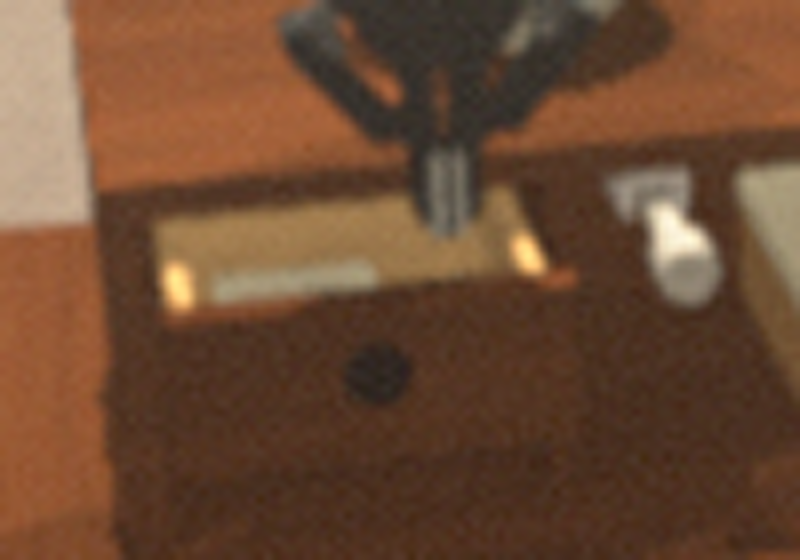

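The fingertip appears at side pixel (295.6,149.7), which is z≈0.177 at the reported y rather than 0.145. The finger therefore passed just over the drawer front. I'll triangulate the tip and then touch the table to find the true tool offset.

```bash
python3 - <<'E'
from h import *
def cam(s,uv):
    R=np.asarray(s['R']);c=-R.T@np.ravel(s['t']);d=R.T@np.linalg.inv(K(s))@[*uv,1.];return c,d/np.linalg.norm(d)
S=snap('side');W=snap('wrist')
A=[cam(S,(295.6,149.7)),cam(W,(315.5,240.6))]
M=sum(np.eye(3)-np.outer(d,d) for c,d in A);b=sum((np.eye(3)-np.outer(d,d))@c for c,d in A)
X=np.linalg.solve(M,b);print('tip',X,[np.linalg.norm(np.cross(d,X-c)) for c,d in A], status.get_obs()['eef_pos'], status.get_obs()['tcp_rot'])
bot.move_linear([.525,.3203,.22],vel=.3)
bot.move_linear([.5,.2,.2],vel=.3)
bot.move_linear([.5,.2,.05],vel=.2,threshold=8)
hit=bot.move_linear([.5,.2,-.06],vel=.05,threshold=8)
o=status.get_obs();print(hit,o['eef_pos'],o['wrist_force'],o['t'])
E
```

```text
tip [0.52643727 0.30925811 0.18237163] [np.float64(0.0018605014939988948), np.float64(0.0018605014939987107)] [0.52505967 0.31975114 0.14498635] [ 3.14147999e+00 -1.27349584e-04 -1.53010752e+00]
True [ 0.49978486  0.19993964 -0.03813656] [-0.81622134 -0.36622566  6.72131643] 17.675
```

The table touch came at reported z = -0.038, and triangulation gave +0.037. The real fingertip is therefore 38 mm short of the reported TCP, which I'll compensate along the tool axis. Retrying the drawer, then the rail.

```bash
cat >> h.py <<'E'
OFF=.038   # reported TCP lies this far beyond the true fingertip
def cmd(p,e): return (np.asarray(p)+OFF*Ro.from_euler('xyz',e).as_matrix()[:,2]).tolist()
def ptp(p,e): bot.move_ptp(cmd(p,e),e)
def lin(p,e=None,vel=.15,threshold=None):
    if e is None: return bot.move_linear(cmd(p,list(status.get_obs()['tcp_rot'])),vel=vel,threshold=threshold)
    return bot.move_linear(cmd(p,e),frame=e,vel=vel,threshold=threshold)
YW=YS-np.pi
E
grep -n "" /dev/null; python3 - <<'E'
from h import *
e=down(YW)
bot.move_linear([.515,.2,.102],vel=.2)
hit=bot.move_linear([.515-.041*.18,.38,.102],vel=.07,threshold=14)
o=status.get_obs();print('drawer',hit,o['eef_pos'],o['wrist_force'],o['t'])
bot.move_linear([.515,.31,.102],vel=.25)
bot.move_linear([.56,.31,.18],vel=.3)
bot.move_linear([.622,.3206,.18],vel=.3)
jaws.command_gripper(.06)
W=snap('wrist','w4.png');snap('side','s4.png');snap('top','t4.png')
print('knob side line', status.get_obs()['t'])
bot.move_linear([.622,.3206,.106],vel=.15,threshold=10)
jaws.command_gripper(0)
o=status.get_obs();print('pinch',o['eef_pos'],o['finger_gap'],o['grip_force'])
hit=bot.move_linear((np.array([.622,.3206,.106])-D*.175).tolist(),vel=.08,threshold=18)
o=status.get_obs();print('rail',hit,o['eef_pos'],o['finger_gap'],o['wrist_force'],o['t'])
jaws.command_gripper(.06)
p=o['eef_pos'];bot.move_linear([p[0],p[1],.26],vel=.3)
T=snap('top','t5.png');snap('side','s5.png')
a=cv2.imread('pics/t5.png')[165:290,190:300];b=cv2.imread('pics/s5.png')[110:210,220:400]
o=np.zeros((600,800,3),np.uint8)
a=cv2.resize(a,None,fx=3.2,fy=3.2);b=cv2.resize(b,None,fx=2.4,fy=2.4)
o[:a.shape[0],:a.shape[1]]=a;o[:b.shape[0],360:360+b.shape[1]]=b
cv2.imwrite('pics/c5.png',o[:410])
print(status.get_obs()['t'])
E
```

```text
drawer True [0.50779587 0.35116948 0.10108515] [-0.04535284  0.15447574  0.70231796] 20.45
knob side line 22.3167
pinch [0.62202439 0.32110483 0.10779491] 0.02398456066952428 59.072409868240356
rail True [0.62940136 0.17131792 0.10779936] 0.024278726650632902 [0.44076924 1.98807942 2.85926278] 25.0833
26.275
```

View pics/c5.png

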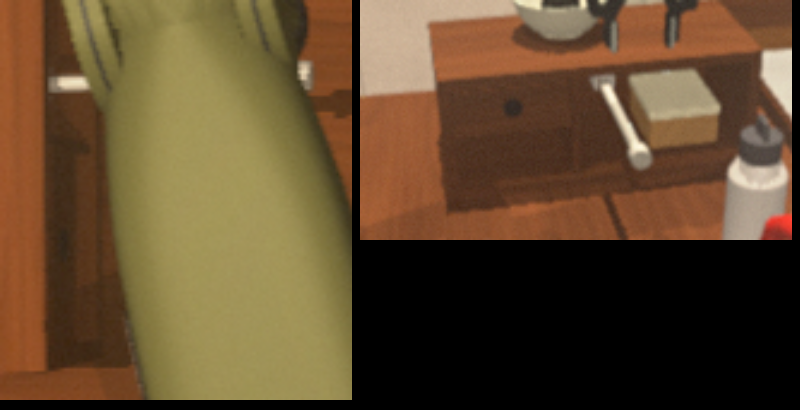

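The drawer now looks flush with the shelf front, and the rail is out: the knob was pulled 150 mm to its stop, about 0.178 in total. Next I'll plan the righting motion with the corrected tool length.

```bash
python3 - 2>/dev/null <<'E'
from h import *
for s in (1,-1):
  for ph in (20,30,40):
    for al in (ph,ph+8,ph+15,ph+25):
      r=[];qs=[]
      P=[([.6002,-.1407,.076],90,-.07),([.6002,-.1407,.076],90,.0187),([.57,-.125,.15],60,.0187),([.53,-.11,.14],30,.0187),([.5,-.10,.1],0,.0187),([.5,-.10,0],0,.0187)]
      for (o,l,dp) in P:
        p,e=tool(hpose(o,np.radians(l),AZ),np.radians(ph),np.radians(al),s,dp)
        q=solver.ik(cmd(p,e),e); r.append(int(q is not None)); qs.append(q)
      print(s,ph,al,r, [np.round(q,2).tolist() for q in (qs[1],qs[-1]) if q is not None] if all(r) else '')
E
```

```text
1 20 20 [0, 0, 1, 1, 1, 1] 
1 20 28 [0, 0, 1, 1, 1, 1] 
1 20 35 [0, 0, 1, 1, 1, 1] 
1 20 45 [1, 1, 1, 1, 1, 1] [[0.09, 0.16, -1.27, -0.56, -0.39, -2.72], [-0.29, 0.92, 0.46, 1.89, 0.14, -3.0]]
1 30 30 [0, 0, 1, 1, 1, 1] 
1 30 38 [0, 0, 1, 1, 1, 1] 
1 30 45 [1, 1, 1, 1, 1, 1] [[0.08, 0.13, -1.24, -0.5, -0.38, -2.73], [-0.29, 0.95, 0.51, 1.91, 0.13, -3.01]]
1 30 55 [1, 1, 1, 1, 0, 0] 
1 40 40 [1, 0, 1, 1, 1, 1] 
1 40 48 [1, 1, 1, 1, 0, 1] 
1 40 55 [1, 1, 1, 1, 0, 0] 
1 40 65 [1, 1, 1, 1, 0, 0] 
-1 20 20 [0, 0, 1, 1, 1, 1] 
-1 20 28 [0, 0, 1, 1, 1, 1] 
-1 20 35 [0, 0, 1, 1, 1, 1] 
-1 20 45 [1, 1, 1, 1, 1, 1] [[0.09, 0.16, -1.27, -0.56, -0.39, 0.42], [-0.29, 0.92, 0.46, 1.89, 0.14, 0.14]]
-1 30 30 [0, 0, 1, 1, 1, 1] 
-1 30 38 [0, 0, 1, 1, 1, 1] 
-1 30 45 [1, 1, 1, 1, 1, 1] [[0.08, 0.13, -1.24, -0.5, -0.38, 0.41], [-0.29, 0.95, 0.51, 1.91, 0.13, 0.13]]
-1 30 55 [1, 1, 1, 1, 0, 0] 
-1 40 40 [1, 0, 1, 1, 1, 1] 
-1 40 48 [1, 1, 1, 1, 0, 1] 
-1 40 55 [1, 1, 1, 1, 0, 0] 
-1 40 65 [1, 1, 1, 1, 0, 0]
```

```bash
python3 - 2>&1 <<'E'
from h import *
r=np.radians
o=status.get_obs()['eef_pos'];bot.move_linear([o[0]-.08,o[1]-.05,.3],vel=.4)
t=snap('top','t6.png')
p,e=tool(H0,r(30),r(46),-1,-.08);p[2]+=.02
ptp(p,e)
o=status.get_obs();print(o['t'],o['eef_pos'],p)
snap('side','s6.png');snap('wrist','w6.png')
a=cv2.imread('pics/s6.png')[190:310,220:380];b=cv2.imread('pics/w6.png')
o=np.zeros((600,800,3),np.uint8)
a=cv2.resize(a,None,fx=2.6,fy=2.6,interpolation=2);b=cv2.resize(b,(380,238));c=cv2.resize(cv2.imread('pics/t6.png')[165:290,190:260],None,fx=2.2,fy=2.2,interpolation=2)
o[:a.shape[0],:a.shape[1]]=a;o[:238,420:]=b;o[320:320+c.shape[0],:c.shape[1]]=c
cv2.imwrite('pics/c6.png',o)
S=snap('side');print('tip px in crop',((proj(S,p)-[220,190])*2.6).round(0))
E
```

```text
28.4333 [ 0.45129507 -0.06227959  0.16032851] [0.42658006844213103, -0.05062192284333557, 0.18704718402709208]
tip px in crop [[132.  69.]]
```

View pics/c6.png

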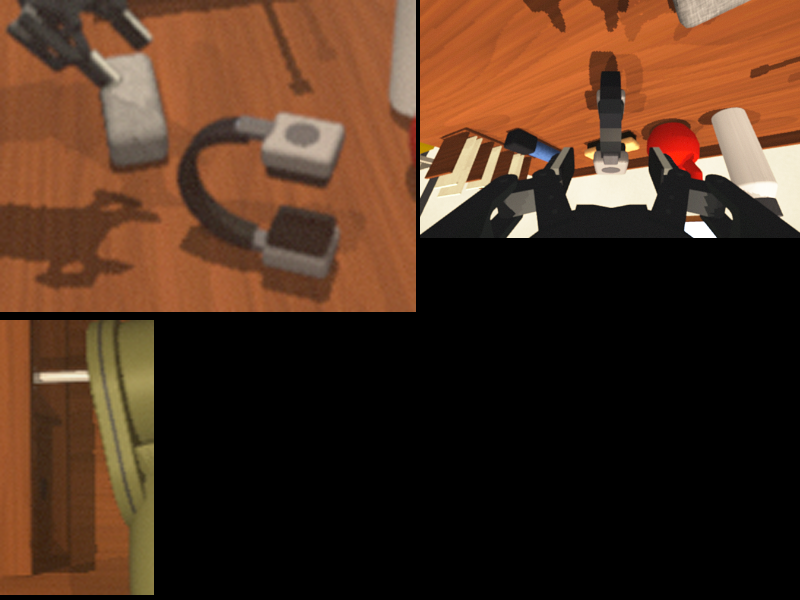

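The fingertips are at crop (145,43) and (113,80). Their midpoint is (129,62) against a predicted (132,69), so the offset does lie along the tool axis. The drawer looks flush from the top. Now grasp and right them.

```bash
python3 - 2>&1 <<'E'
from h import *
r=np.radians
p,e=tool(H0,r(30),r(46),-1,.0187)
hit=lin(p,e,vel=.12,threshold=8)
jaws.command_gripper(0)
o=status.get_obs();print(hit,o['finger_gap'],o['grip_force'],o['t'],o['eef_pos'],cmd(p,e))
for (og,l,v) in (([.595,-.138,.11],80,.15),([.57,-.125,.145],60,.15),([.53,-.11,.14],30,.15),([.51,-.105,.06],6,.15)):
    p,e=tool(hpose(og,r(l),AZ),r(30),r(46),-1,.0187)
    lin(p,e,vel=v)
p,e=tool(hpose([.51,-.105,-.01],r(6),AZ),r(30),r(46),-1,.0187)
hit=lin(p,e,vel=.06,threshold=4)
o=status.get_obs();print(hit,o['finger_gap'],o['t'],o['eef_pos'],cmd(p,e),o['wrist_force'])
snap('side','s7.png');snap('top','t7.png')
a=cv2.imread('pics/s7.png')[170:310,220:400];b=cv2.imread('pics/t7.png')[165:285,330:450]
c=np.zeros((420,800,3),np.uint8);a=cv2.resize(a,None,fx=2.7,fy=2.7);b=cv2.resize(b,None,fx=2.5,fy=2.5)
c[:a.shape[0],:a.shape[1]]=a;c[:b.shape[0],500:]=b;cv2.imwrite('pics/c7.png',c)
E
```

```text
False 0.026725754483350402 58.86453924977104 30.075 [ 0.51110501 -0.09416702  0.06955372] [0.5108705575888695, -0.09435379807680885, 0.06871343332079848]
True 0.02709559086278531 33.7417 [ 0.49461601 -0.09715038  0.10744921] [0.49423008570072785, -0.09681819999433447, 0.08932362115740662] [ 3.73961138 -0.90245354  4.6151015 ]
```

View pics/c7.png

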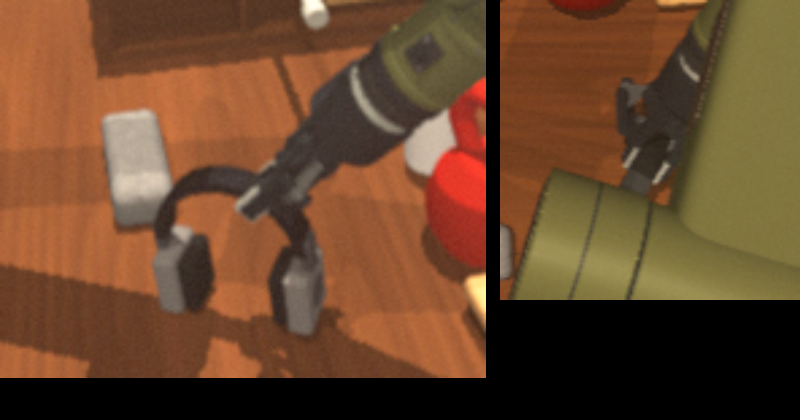

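The headphones are nearly upright with one cup touching, leaning about 6° as planned. I'll release, let them settle, regrasp from above, carry them over and lower to contact.

```bash
python3 - 2>&1 <<'E'
from h import *
r=np.radians
jaws.command_gripper(.05)
bot.dwell(.4)
o=status.get_obs();print('rel',o['t'],o['grip_force'],o['wrist_force'])
p=o['eef_pos'];bot.move_linear([p[0]+.02,p[1]-.01,p[2]+.11],vel=.25)
snap('side','s8.png')
G=dict(phi=r(-20),alpha=0,depth=.013)
HS=lambda z:hpose([.511,-.105,z],0,AZ)
def q6(s):
    p,e=tool(HS(.08),G['phi'],0,s,.013); q=solver.ik(cmd(p,e),e); p,e=tool(hpose([.6255,.256,.2],0,np.pi+.041),G['phi'],0,s,.013);q2=solver.ik(cmd(p,e),e); return 9 if q is None or q2 is None else max(abs(q[5]),abs(q2[5]))
s=min((1,-1),key=q6);print(s,q6(s))
ptp(*tool(HS(.08),G['phi'],0,s,.013))
hit=lin(*tool(HS(0),G['phi'],0,s,.013),vel=.12,threshold=6)
jaws.command_gripper(0)
o=status.get_obs();print('grasp',hit,o['t'],o['finger_gap'],o['grip_force'],o['eef_pos'])
if .02<o['finger_gap']<.035:
    lin(*tool(HS(.05),G['phi'],0,s,.013),vel=.15)
    lin(*tool(hpose([.511,-.08,.19],0,AZ),G['phi'],0,s,.013),vel=.25)
    lin(*tool(hpose([.6255,.256,.195],0,np.pi+.041),G['phi'],0,s,.013),vel=.25)
    o=status.get_obs();print('over',o['t'],o['finger_gap'])
    lin(*tool(hpose([.6255,.256,.05],0,np.pi+.041),G['phi'],0,s,.013),vel=.15,threshold=6)
    o=status.get_obs();print('.05',o['eef_pos'])
    hit=lin(*tool(hpose([.6255,.256,.010],0,np.pi+.041),G['phi'],0,s,.013),vel=.04,threshold=4)
    o=status.get_obs();t,e=tool(hpose([.6255,.256,.010],0,np.pi+.041),G['phi'],0,s,.013)
    print('low',hit,o['t'],'origin z',.010+o['eef_pos'][2]-cmd(t,e)[2],o['wrist_force'],o['finger_gap'])
ims=[]
for n,(a,b,c,d) in (('side',(80,230,240,400)),('top',(150,290,180,300)),('wrist',(0,400,0,640))):
    im=snap(n,n+'9.png')['frame'][a:b,c:d,::-1]; ims.append(im)
ims.append(cv2.imread('pics/s8.png')[170:310,220:400])
o=np.zeros((600,800,3),np.uint8)
for im,(x,y),w in zip(ims,((0,0),(400,0),(400,300),(0,380)),(400,340,400,280)):
    k=w/im.shape[1];im=cv2.resize(im,None,fx=k,fy=k)[:600-y];o[y:y+im.shape[0],x:x+w]=im
cv2.imwrite('pics/c9.png',o)
E
```

```text
rel 34.5917 0.0 [-0.34453566  0.31195357  0.89887108]
-1 0.3593995934955987
grasp False 37.3333 0.026799995252748635 59.70331910895766 [ 0.49158353 -0.09478294  0.09504289]
over 40.0583 0.026582887936479237
.05 [0.60338398 0.25523465 0.14521235]
low True 41.85 origin z 0.023673169240960024 [0.37185417 0.5851108  1.7588828 ] 0.026655129145674025
```

View pics/c9.png

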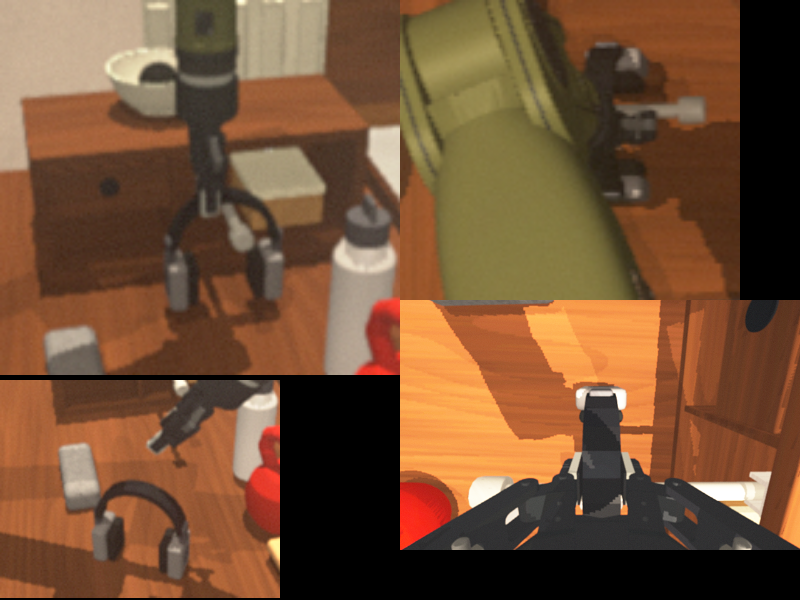

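Contact came at origin height 0.0237 (0.023 expected), with one cup on each side and the headphones square to the bar. The lower-left view shows them standing free on both cups. Now I'll release and check for stillness.

```bash
python3 - 2>&1 <<'E'
from h import *
jaws.command_gripper(.055)
bot.dwell(.3)
p=status.get_obs()['eef_pos'];bot.move_linear([p[0],p[1],p[2]+.14],vel=.12)
bot.move_linear([.48,.1,.33],vel=.35)
f=[]
for i in range(5):
    f.append(snap('side')['frame'][100:230,280:380].astype(int)); bot.dwell(.4)
print([float(np.abs(b-a).mean().round(2)) for a,b in zip(f,f[1:])])
S=snap('side','sA.png');T=snap('top','tA.png')
# apex of band seen from above: dark pixels near the predicted spot
print('pred top px',proj(T,[.6255,.256,.177]).round(1),'dark rows/cols:')
g=T['frame'].mean(2); u,v=proj(T,[.6255,.256,.177])[0].astype(int)
print('row',g[v-6:v+7,u].round(0)); print('col',g[v,u-14:u+15].round(0))
# headphones in side view: light cup pixels' bottom rows, two sides
H=lambda pts:proj(S,[[.6255+y,.256,.0235+z] for y,z in pts]).round(1).tolist()
print('pred cups',H([(-.056,.033),(.056,.033),(0,.154)]));print(status.get_obs()['t'])
m=(S['frame'].mean(2)-cv2.imread('pics/side9.png').mean(2))[150:210,295:365];print('change at cups vs before release',np.abs(m).mean().round(2))
E
```

```text
[2.72, 2.78, 2.72, 2.71]
pred top px [[249.9 188.9]] dark rows/cols:
row [47. 58. 55. 58. 58. 61. 59. 64. 68. 70. 69. 69. 67.]
col [181. 175. 170. 169. 169. 170. 173. 175. 146.  91.  62.  61.  61.  59.
  59.  59.  59.  60.  60.  54.  86. 151. 181. 182. 182. 184. 187. 188.
 185.]
pred cups [[312.5, 190.2], [345.6, 187.1], [329.4, 156.0]]
47.1
change at cups vs before release 8.35
```

```bash
python3 - <<'E'
from h import *
T=cv2.imread('pics/tA.png').mean(2)
for r in (225,245,262,274,277,130,140,165): print(r,T[r-1:r+2,198:216].mean(0).round(0).astype(int).tolist())
s=snap('top');print(proj(s,[[.53,.3655,.175],[.53,.3595,.175],[.53,.365,.195]]).round(1).tolist())
E
```

```text
225 [97, 94, 91, 90, 92, 77, 54, 49, 48, 44, 42, 44, 43, 44, 44, 47, 54, 55]
245 [96, 95, 90, 91, 88, 78, 56, 48, 45, 42, 41, 37, 37, 40, 44, 47, 54, 55]
262 [96, 95, 94, 92, 90, 82, 58, 46, 45, 40, 42, 40, 43, 41, 44, 48, 49, 54]
274 [94, 93, 94, 92, 91, 85, 62, 43, 40, 39, 42, 41, 40, 41, 41, 42, 39, 41]
277 [94, 94, 93, 93, 91, 87, 62, 41, 40, 43, 41, 42, 40, 42, 41, 40, 42, 42]
130 [93, 93, 92, 92, 89, 67, 47, 51, 53, 53, 56, 61, 59, 60, 59, 58, 59, 57]
140 [94, 95, 91, 90, 89, 66, 47, 50, 52, 51, 56, 57, 59, 58, 54, 59, 58, 57]
165 [95, 95, 92, 91, 86, 67, 45, 48, 50, 47, 54, 56, 57, 57, 57, 57, 56, 54]
[[207.2, 224.6], [209.4, 224.7], [205.3, 224.3]]
```

```bash
python3 -c "
from h import *
print(bot.finish_job(), status.get_obs()['t'])"
```

```text
the job is handed in; nothing more can be done
the job is handed in; nothing more can be done
```

I handed the job in at about 47 s with the headphones hanging still and square over the bare rail, the drawer flush and the rail at its stop (about 178 mm out); the judge's result was not shown.

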